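# Wind the water dispenser's tap plug home and bring the tumbler under it

### The job

The water dispenser has just been washed and its tap plug stands loose and proud in its tapered seat: press down on the blue lever while turning it clockwise to shut, square across the tap, so that the plug winds fully home and holds, without forcing it. Also bring the tray over until the steel tumbler on it, still upright on its coaster, stands with its mouth centred under the spout, and leave the other things on the desk alone.

Things in the scene. Friction and masses are not known exactly. Their poses are not given: they have to be found in the camera images.
- tap_seat (a point): Tap of the fixed water dispenser (clear 220 x 130 x 130 mm jug, white lid, on a 140 mm wooden stand). Point: middle of the top face of the tap's steel barrel (44 mm across), on the plug's upright axis, 192 mm above the desk. Frame: z up; +x from the tap to the jug, whose wall is 85 mm away (lid top 275 mm above the desk); the tap projects from the jug towards -x.
- spout (a point): Middle of the mouth of the tap's downward spout (20 mm across), straight below tap_seat, 128 mm above the desk; frame as tap_seat.
- tap_plug (a joint): How far the tapered plug has been sunk, m: 0 = proud, as found (a 6 mm white band shows below the lever's skirt); 0.006 = home, skirt down on the barrel (hard stop). Dry friction: turning clockwise (to shut) under 12 to 20 N of press sinks it up to 9 mm a rad; pressing alone jams (up to 55 N), turning alone or back does not move it. Turning takes 0.4 to 0.5 N m. It stays where left, within 0.5 mm.
- thumb_dish (a point): Blue tap lever, 115 mm long: hub (42 mm wide), 20 mm wide arm, round thumb dish open upwards (58 mm across, 50 inside, 9 mm deep) for a shut gripper's tips. Point: middle of the dish's floor, 65 mm from the plug's axis, 201 mm above the desk with the plug home, 207 as found. +y: from axis to dish; shut = along +y of tap_seat; as found 0.9 to 1.45 rad counter-clockwise of that. No stop at shut.
- tray: Dark wooden tray, 220 (x) x 130 (y) mm, 22 mm high with a 9 mm thick rim all round, about 0.3 kg, loose on the desk. Origin at the middle of its underside; +x is the end with the coaster, turned towards the dispenser.
- coaster (a point): Middle of the top of the pink silicone coaster (90 mm across) stuck on the tray, 45 mm from the tray's middle towards its +x, 11 mm above the desk.
- tumbler_center (a point): Stainless steel tumbler standing on the coaster, open at the top, 95 mm high, 74 mm across the mouth, about 0.16 kg. The point is on its axis half-way up (58.5 mm above the desk); z is up its axis.
- console: White handheld console lying flat, 85 (x) x 200 (y) x 14 mm, with a dark screen; bystander. Origin at the middle of its underside.
- succulent: Succulent in a terracotta pot, 72 mm across, about 95 mm high; bystander. Origin at the middle of its underside.
- pen_cup: Blue ceramic cup with pens, 68 mm across, about 150 mm high with the pens; bystander. Origin at the middle of its underside.
There are look-alikes about, which are no part of the job. What is shaped like the part that bears tumbler_center but pink, red or yellow is not meant.

How it is judged:
By the outcome, as a careful person would: the job done as asked, in the order asked, and still so for the second after the job is handed in, with the robot touching nothing.
It also fails if it takes over 67 s, if anything falls off the work surface, if the arm or the gripper's body presses on something with over 40 N, if the wrist force passes 120 N, or if a joint passes its speed limit or range.

### The arm

A 7-joint arm with a two-finger parallel gripper is mounted at the origin on the work surface. World frame = base frame: x ahead of the robot, y to its left, z up, the work surface at z = 0. Lengths are in m, angles in rad, forces in N, time in s.
With the tool pointing down it reaches from about 0.425 to 0.925 m from the base axis. Payload 6.8 kg.
Tool frame: the origin (TCP) lies midway between the tips of the shut fingers; the grasp point (between the pads) lies 19 mm behind it; z points along the fingers, y is the direction in which the jaws open and shut (so a half turn about z gives the same grasp; the last joint's range is limited). The gripper opens to 85 mm and grips with 20 to 120 N. Pads are 22 mm wide; open, the fingers measure 114 mm over their backs; the gripper's body (76 mm by 85 mm) begins 54 mm behind the grasp point. The pads swing forward as they close: fully open they stand 13 mm farther back than shut.
Start: joints at [1.066, 0.477, 0.022, 1.555, -0.011, 1.109, -0.083], TCP at [0.261, -0.623, 0.231] pointing down, gripper open.
Joint ranges: [-2.96, 2.96], [-0.34, 2.1], [-1.41, 1.46], [0.24, 2.44], [-1.37, 4.51], [0.17, 1.92], [-2.96, 2.96]. Speed limits (rad/s): [2.39, 2.39, 3.14, 3.14, 3.14, 3.14, 3.14].

### API

Orientations are given as a unit quaternion [w, x, y, z].
In Python, from station import status, eyes, workorder gives the robot as it stands. The module is installed in compiled form; this text tells all that it offers.
- The arm moves only by the shell command python3 -m jog 'ROWS' [FORCE]. ROWS is text: rows parted by semicolons, each of 7 numbers parted by spaces: the shift along the tool's x, y, z in m, then the turn, a rotation vector about the tool's x, y, z in degrees, then the finger opening in m, from 0 to 0.0854. In form: dx dy dz rx ry rz jaw; .... A call has 1 to 5 rows; each row is the pose to reach, as a shift and turn from the pose commanded when the call began, along the tool's axes at that moment; what a row does not reach only later rows make up. A row lasts 1/10 s, in which the tool goes at most 50 mm and 8.59 degrees, less where a joint would pass 70% of its speed; a pose out of reach is approached as far as the arm can. A call with a gripper value outside its range is refused whole. The fingers move at their own pace and stop on an object; FORCE is the grip in N (left out, the last holds). Time passes only in rows, so rows that repeat a pose let the fingers close. It gives the time, the measured TCP pose, the force and the opening at its end, in the units of the state.
- status.get_obs(): the state, without advancing time (a new reading comes with each control period).
- eyes.read_camera(name): name is "scene" or "top" or "wrist"; returns a dict with "image" (400x640x3 uint8, red, green, blue), "intrinsics" (3x3 intrinsics, pixels), "position" and "orientation" of the camera in the world. Camera axes: x right, y up, looking along -z (the intrinsics and any distortion apply to the point x, -y, -z); pixel columns grow to the right and rows downward; lengths in m; the calibration is good to about 2 mm. A picture is of the moment at which its call begins. There is no depth.
- workorder.hand_in(): hands the job in, once; it reports no verdict.
The state is a dict: "t": time; "q": joint angles; "joint_vel": joint speeds; "joint_torque": joint torques, N m; "eef_pos": TCP position; "tool_rot": TCP orientation; "contact_force": force on the tool from outside, world axes, zero at the start; "torque": the same for the moment, N m; "gripper_width": opening from 0.0 (shut) to 1.0 (fully open).
Only numpy, scipy, OpenCV 4.12 (cv2) and the standard library are available. Lean on these libraries where they do the work, as an engineer would, in place of code of your own. Each camera call takes 0.05 s, during which the arm holds its last target.

## Working session

There is one attempt and no reset: what is moved stays moved. The work goes in short steps, Python scripts to look and compute and a shell command to move; the robot and the scene stay as the last step left them, time stands still between calls to the robot, and variables do not carry over. Pictures are saved under pics/ and viewed, and the job is handed in when it is done.

```bash
mkdir -p pics; ls
python3 - <<'E'
from station import status, eyes
import cv2
o=status.get_obs()
for k in o: print(k,o[k])
for n in ["scene","top","wrist"]:
    c=eyes.read_camera(n); cv2.imwrite(f"pics/{n}0.png",c["image"][:,:,::-1]); print(n,c["intrinsics"],c["position"],c["orientation"],[k for k in c])
E
```

```text
pics
t 0.0
q [ 1.06587819  0.477817    0.02233067  1.55644782 -0.01151584  1.10930128
 -0.08309261]
joint_vel [-6.65370833e-04  7.61328225e-04 -9.79884750e-05  1.16892847e-03
  1.34724509e-03 -1.12670281e-03 -1.42636706e-03]
joint_torque [ 1.17456384e-03 -5.96461129e+01  1.60863519e+00 -2.81203026e+01
  1.25305113e-02  9.35228483e-03  3.54382806e-06]
eef_pos [ 0.26064429 -0.62200427  0.23031574]
tool_rot [-8.91012709e-04  9.80378032e-01  1.97124486e-01 -2.40131342e-04]
contact_force [5.72307229e-04 9.11041147e-01 4.07861665e-02]
torque [ 0.00307973  0.00354668 -0.03259343]
gripper_width 1.0002218005847472
scene [[369.83468038   0.         320.14366704]
 [  0.         369.83468038 207.40230187]
 [  0.           0.           1.        ]] [1.06668594 0.77894269 0.75108391] [0.26798009 0.14049502 0.46283225 0.83320713] ['image', 'intrinsics', 'position', 'orientation']
top [[371.69741279   0.         318.35688468]
 [  0.         371.69741279 200.05713679]
 [  0.           0.           1.        ]] [ 0.46991961 -0.00679092  1.23496108] [ 0.70800116  0.01856338 -0.01244624 -0.70585753] ['image', 'intrinsics', 'position', 'orientation']
wrist [[304.90093144   0.         318.65210998]
 [  0.         304.90093144 196.43142217]
 [  0.           0.           1.        ]] [ 0.33163128 -0.59239362  0.3727512 ] [ 0.82341089 -0.12424     0.0828459  -0.5474445 ] ['image', 'intrinsics', 'position', 'orientation']
```

View pics/scene0.png

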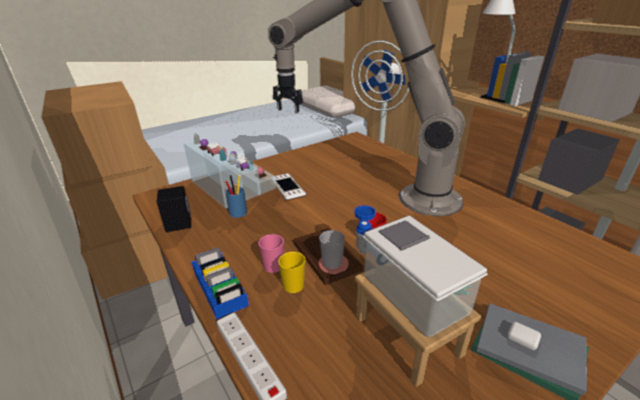

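View pics/top0.png

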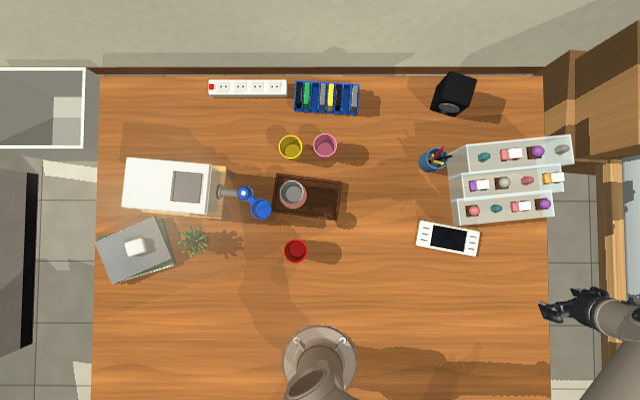

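View pics/wrist0.png

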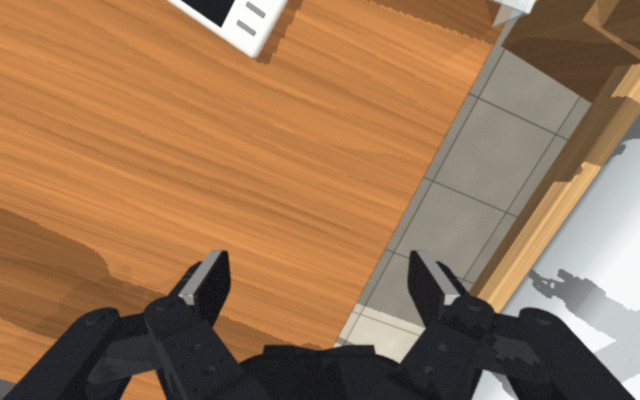

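The top image shows the dispenser at (165,187), the tap hub at (245,194), the blue dish at (261,209) and the steel tumbler on the tray at (292,193). The lookalike tumblers are yellow (290,147), pink (325,146) and red (295,251). The lookalikes for "blue" are the pen cup (432,160) and the blue rack (326,97). I'll take the grey tumbler on the pink coaster and the blue lever at the tap.

Run:
```python
import cv2
a=cv2.imread("pics/top0.png")[140:270,190:370]
cv2.imwrite("pics/top0c.png",cv2.resize(a,None,fx=4.4,fy=4.4,interpolation=cv2.INTER_CUBIC))
a=cv2.imread("pics/scene0.png")[190:310,280:440]
cv2.imwrite("pics/scene0c.png",cv2.resize(a,None,fx=5,fy=5,interpolation=cv2.INTER_CUBIC))
```

```text
(no output)
```

View pics/top0c.png

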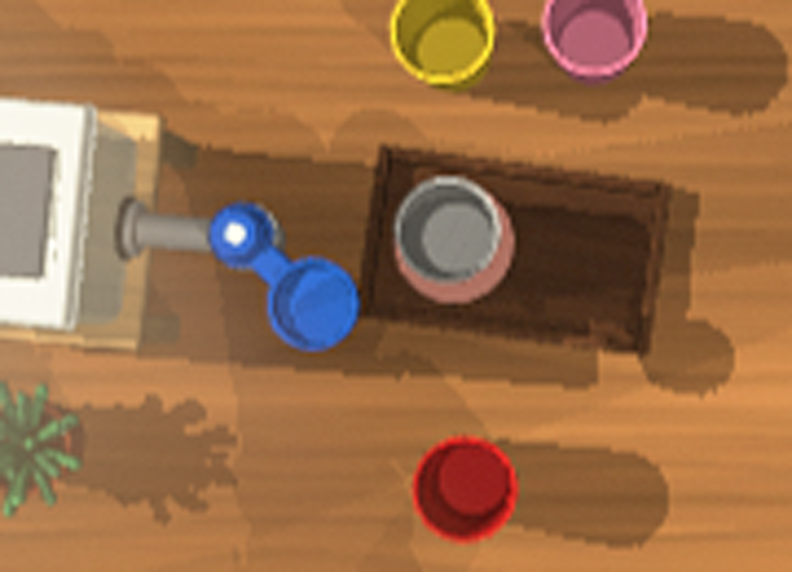

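View pics/scene0c.png

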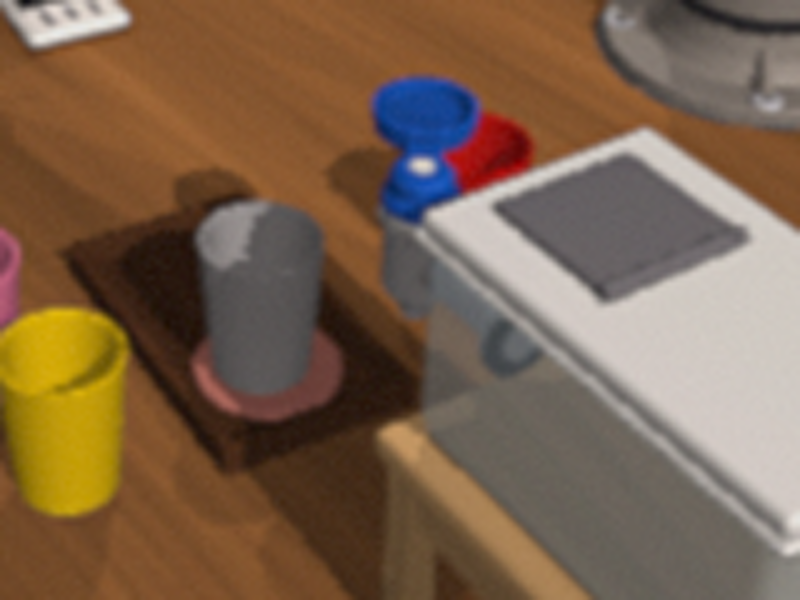

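The crops show the steel tumbler on the pink coaster, the dish left of the tray end, and the lever about 50° CCW of shut. Next I'll measure.

```bash
cat > h.py <<'E'
import numpy as np, cv2
from scipy.spatial.transform import Rotation as R
from station import status, eyes
def rot(q): return R.from_quat([q[1],q[2],q[3],q[0]])
def ray(c,u,v):
    K=c["intrinsics"]; d=np.array([(u-K[0,2])/K[0,0],-(v-K[1,2])/K[1,1],-1]); return np.array(c["position"]),rot(c["orientation"]).apply(d)
def plane(c,u,v,z):
    p,d=ray(c,u,v); return p+d*(z-p[2])/d[2]
def tri(a,ua,b,ub):
    p,d=ray(a,*ua); q,e=ray(b,*ub)
    s=np.linalg.lstsq(np.c_[d,-e],q-p,rcond=None)[0]; A=p+d*s[0];B=q+e*s[1]; return (A+B)/2,np.linalg.norm(A-B)
def proj(c,X):
    x=rot(c["orientation"]).inv().apply(np.array(X)-c["position"]); K=c["intrinsics"]; return K[0,2]+K[0,0]*x[0]/-x[2],K[1,2]-K[1,1]*x[1]/-x[2]
def blue(c,box,plus=0):
    h=cv2.cvtColor(c["image"],cv2.COLOR_RGB2HSV); m=cv2.inRange(h,(105,140,60),(125,255,255)); o=np.zeros_like(m); x0,y0,x1,y1=box; o[y0:y1,x0:x1]=m[y0:y1,x0:x1]; return o
E
python3 - <<'E'
from h import *
t=eyes.read_camera("top"); s=eyes.read_camera("scene")
# dish in top: widest inscribed circle of the blue mask
for c,box in ((t,(225,175,285,235)),(s,(345,195,380,240))):
    m=blue(c,box); M=cv2.resize(m,None,fx=8,fy=8,interpolation=cv2.INTER_LINEAR); M=cv2.morphologyEx((M>127).astype(np.uint8),cv2.MORPH_CLOSE,np.ones((25,25)))
    D=cv2.distanceTransform(M,cv2.DIST_L2,5); _,r,_,p=cv2.minMaxLoc(D); print("insc",(p[0]+.5)/8-.5,(p[1]+.5)/8-.5,r/8)
    w=(c["image"].min(2)>200); x0,y0,x1,y1=box; ys,xs=np.nonzero(w[y0:y1,x0:x1]); print("white",list(zip(xs+x0,ys+y0)))
for z in (.207,.212,.216): print("dish z",z,plane(t,190+314/4.4-.4,140+304/4.4-.4,z))
print("hub tri",tri(t,(190+234/4.4-.4,140+232/4.4-.4),s,(280+422/5-.4,190+165/5-.4)))
# tumbler mouth
print("mouth",plane(t,190+448/4.4-.4,140+228/4.4-.4,.106), plane(s,280+260/5-.4,190+240/5-.4,.106))
for n,(u,v) in dict(lidTR=(95,105),lidBR=(72,327),pipeT=(150,213),pipeTr=(208,217),pipeB=(150,246),pipeBr=(208,248)).items():
    print(n,plane(t,190+u/4.4-.4,140+v/4.4-.4,.275 if 'lid' in n else .17))
for n,(u,v) in dict(TL=(382,146),TR=(668,184),BR=(645,354),BL=(362,317)).items():
    print(n,plane(t,190+u/4.4-.4,140+v/4.4-.4,.022))
E
```

```text
insc 260.6875 208.5625 9.713760375976562
white [(np.int64(242), np.int64(191)), (np.int64(243), np.int64(191)), (np.int64(244), np.int64(191)), (np.int64(242), np.int64(192)), (np.int64(243), np.int64(192)), (np.int64(244), np.int64(192)), (np.int64(241), np.int64(193)), (np.int64(242), np.int64(193)), (np.int64(243), np.int64(193)), (np.int64(244), np.int64(193)), (np.int64(245), np.int64(193)), (np.int64(242), np.int64(194)), (np.int64(243), np.int64(194)), (np.int64(244), np.int64(194))]
insc 364.1875 212.9375 7.5
white [(np.int64(379), np.int64(228)), (np.int64(375), np.int64(230)), (np.int64(376), np.int64(230))]
dish z 0.207 [0.49063677 0.16103857 0.207     ]
dish z 0.212 [0.490536   0.16022224 0.212     ]
dish z 0.216 [0.49045539 0.15956919 0.216     ]
hub tri (array([0.53600133, 0.20871806, 0.21904779]), np.float64(0.0022907045816943214))
mouth [0.54555215 0.08518346 0.106     ] [0.55027259 0.08934631 0.106     ]
lidTR [0.60658482 0.28084452 0.275     ]
lidBR [0.47530704 0.29231878 0.275     ]
pipeT [0.5505809  0.27510592 0.17      ]
pipeTr [0.54805659 0.23705685 0.17      ]
pipeB [0.52896135 0.27479425 0.17      ]
pipeBr [0.52775672 0.23679592 0.17      ]
TL [0.61230304 0.14165592 0.022     ]
TR [ 0.58439714 -0.0714721   0.022     ]
BR [ 0.45809767 -0.05451585  0.022     ]
BL [0.48482618 0.15547279 0.022     ]
```

Run:
```python
from h import *
t=eyes.read_camera("top"); s=eyes.read_camera("scene")
im=t["image"]; m=np.zeros((400,640),np.uint8); hsv=cv2.cvtColor(im,cv2.COLOR_RGB2HSV)
m[145:225,110:214]=((hsv[...,1]<25)&(hsv[...,2]>190))[145:225,110:214]*255
cs,_=cv2.findContours(m,cv2.RETR_EXTERNAL,cv2.CHAIN_APPROX_NONE); c=max(cs,key=cv2.contourArea); hull=cv2.convexHull(c)
P=np.array([plane(t,u,v,.275)[:2] for u,v in hull[:,0]],np.float32)
r=cv2.minAreaRect(P*1000); print("lid rect",r); b=cv2.boxPoints(r); print(b)
# contour line fit per side
q=np.array([plane(t,u,v,.275)[:2] for u,v in c[:,0]])
for n,sel in dict(near=(q[:,1]<.295)&(q[:,0]<.59)&(q[:,0]>.49), top=(q[:,0]>.585)&(q[:,1]>.31)&(q[:,1]<.5), bot=(q[:,0]<.5)&(q[:,1]>.31)&(q[:,1]<.5)).items():
    k=q[sel]
    if len(k)>5:
        l=cv2.fitLine(k.astype(np.float32),cv2.DIST_HUBER,0,.001,.001).ravel(); print(n,len(k),l,np.degrees(np.arctan2(l[1],l[0])))
# hub blue circle
m=blue(t,(235,180,254,200)); ys,xs=np.nonzero(m); print("hub bbox",xs.min(),xs.max(),ys.min(),ys.max())
# tray mask
v=hsv[...,2]; m=np.zeros((400,640),np.uint8); m[165:225,265:350]=((v<85)&(hsv[...,0]<20))[165:225,265:350]*255
cv2.imwrite("pics/tm.png",cv2.resize(m[150:240,250:370],None,fx=5,fy=5,interpolation=0))
cv2.imwrite("pics/tm_rgb.png",cv2.resize(im[150:240,250:370,::-1],None,fx=6,fy=6,interpolation=cv2.INTER_CUBIC))
for a in [(.55,.21,.219),(.536,.207,.219)]: print(proj(t,a),proj(s,a))
```

```text
lid rect ((549.4926147460938, 400.7744445800781), (215.8107452392578, 128.91775512695312), 85.2437744140625)
[[476.30856 298.58533]
 [604.7824  287.89594]
 [622.67664 502.96356]
 [494.20282 513.65295]]
near 20 [ 0.998491   -0.05491621  0.56233877  0.29261884] -3.1480508
top 73 [0.08339182 0.9965168  0.6131927  0.4043111 ] 85.21644
bot 73 [0.08355219 0.9965034  0.48652342 0.40418857] 85.20722
hub bbox 238 253 187 199
(np.float64(242.6565978554921), np.float64(186.92003999806087)) (np.float64(360.55747700930567), np.float64(224.70660355073568))
(np.float64(243.68616575920444), np.float64(192.0131757004253)) (np.float64(364.0072742597103), np.float64(222.28780461468435))
```

View pics/tm_rgb.png

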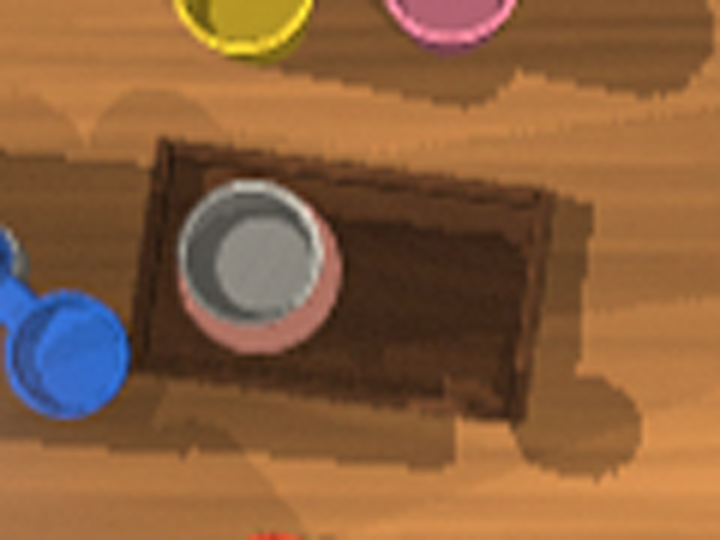

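```bash
python3 -m jog '0.03 -0.021 -0.025 0 0 4 0; 0.066 -0.046 -0.045 0 0 9 0; 0.104 -0.072 -0.065 0 0 14 0; 0.142 -0.099 -0.08 0 0 19 0; 0.178 -0.124 -0.09 0 0 22.8 0'
```

```text
t: 0.85
eef_pos: [0.3784, -0.4378, 0.3228]
tool_rot: [0.001, 1.0, -0.002, 0.001]
contact_force: [1.0, 0.7, -1.0]
gripper_width: 0.147
```

```bash
python3 -m jog '0.022 -0.042 0 0 0 0 0; 0.044 -0.084 0 0 0 0 0; 0.066 -0.126 0 0 0 0 0; 0.08 -0.172 0 0 0 0 0; 0.09 -0.22 0 0 0 0 0'; python3 -m jog '0.004 -0.048 0 0 0 0 0; 0.008 -0.096 0 0 0 0 0; 0.012 -0.142 0.005 0 0 0 0; 0.016 -0.188 0.01 0 0 0 0; 0.02 -0.232 0.015 0 0 0 0'
```

```text
t: 1.35
eef_pos: [0.4681, -0.2177, 0.3214]
tool_rot: [0.0, 1.0, -0.001, 0.0]
contact_force: [0.7, -0.9, 0.3]
gripper_width: -0.007
t: 1.85
eef_pos: [0.4875, 0.0145, 0.3065]
tool_rot: [0.0, 1.0, -0.0, 0.001]
contact_force: [1.3, 0.3, 0.3]
gripper_width: -0.005
```

Run:
```python
from h import *
w=eyes.read_camera("wrist"); cv2.imwrite("pics/w1.png",w["image"][:,:,::-1])
print(status.get_obs()["eef_pos"],w["position"]); print(proj(w,(.4905,.16,.207)),proj(w,(.535,.207,.219)))
```

```text
[0.48730901 0.02303731 0.30594652] [0.564077   0.01517842 0.44892969]
(np.float64(143.6188758493454), np.float64(195.67265614339573)) (np.float64(61.92454203049755), np.float64(143.50393210602647))
```

View pics/w1.png

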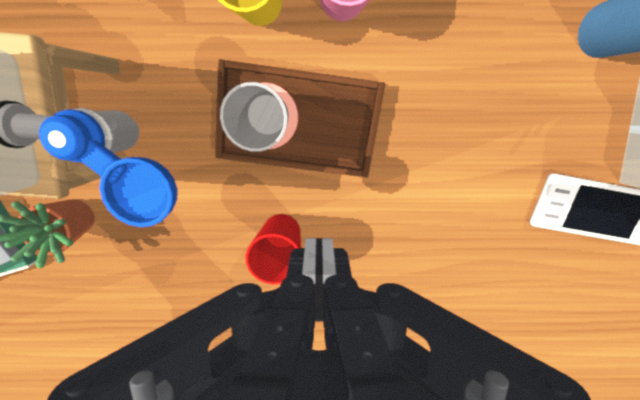

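```bash
python3 -m jog '-0.008 -0.03 0 0 0 0 0; -0.02 -0.07 0 0 0 0 0; -0.035 -0.11 0 0 0 0 0; -0.047 -0.137 0 0 0 0 0; -0.047 -0.137 0 0 0 0 0'
python3 - <<'E'
from h import *
w=eyes.read_camera("wrist"); cv2.imwrite("pics/w2.png",w["image"][:,:,::-1])
print(status.get_obs()["eef_pos"],w["position"]); print(proj(w,(.4905,.16,.207)),proj(w,(.535,.207,.219)))
E
```

```text
t: 2.4
eef_pos: [0.439, 0.1537, 0.3068]
tool_rot: [-0.001, 1.0, 0.003, 0.0]
contact_force: [0.7, -0.0, -0.2]
gripper_width: 0.001
[0.44008663 0.15120234 0.30661432] [0.51565884 0.15476091 0.44913402]
(np.float64(311.821880814778), np.float64(136.08513439374502)) (np.float64(244.54251340750318), np.float64(73.18565901931129))
```

View pics/w2.png

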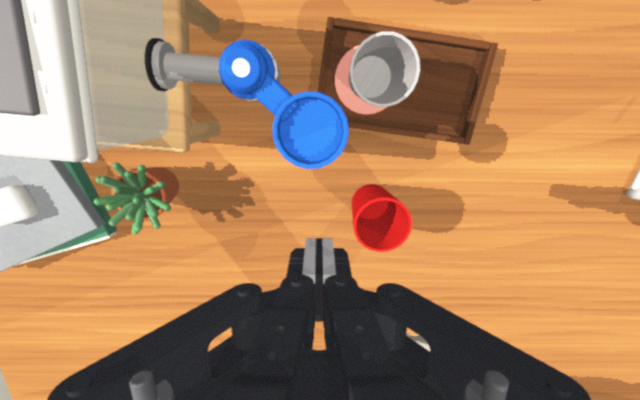

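Run:
```python
from h import *
w=eyes.read_camera("wrist"); t=eyes.read_camera("top")
m=blue(w,(200,30,360,175)); 
M=cv2.morphologyEx(m,cv2.MORPH_CLOSE,np.ones((9,9)))
D=cv2.distanceTransform(M,cv2.DIST_L2,5); _,r,_,p=cv2.minMaxLoc(D); print("dish",p,r)
i=w["image"]; wm=np.zeros(i.shape[:2],np.uint8); wm[50:85,222:262]=(i.min(2)>200)[50:85,222:262]; ys,xs=np.nonzero(wm); c=(xs.mean(),ys.mean()); print("cap",c,len(xs))
for z in (.207,.212,.216): print(z,plane(w,*p,z))
print("dish tri",tri(w,p,t,(260.7,208.56)))
print("cap tri",tri(w,c,t,(243.1,192.5)), plane(w,*c,.219))
# tumbler mouth
print("mouth",plane(w,384.5,69,.106), plane(t,190+448/4.4-.4,140+228/4.4-.4,.106))
print(status.get_obs()["eef_pos"])
```

```text
dish (306, 131) 36.953495025634766
cap (np.float64(236.32958801498128), np.float64(69.15730337078652)) 267
0.207 [0.49553569 0.16170496 0.207     ]
0.212 [0.4959737  0.16150767 0.212     ]
0.216 [0.49632411 0.16134984 0.216     ]
dish tri (array([0.49265941, 0.16354354, 0.18916363]), np.float64(0.003457421789015253))
cap tri (array([0.53107514, 0.19268104, 0.29007405]), np.float64(0.002527846792297269)) [0.53885408 0.2095761  0.219     ]
mouth [0.55044766 0.08327203 0.106     ] [0.54555215 0.08518346 0.106     ]
[0.44114279 0.14863932 0.30633414]
```

```bash
python3 -m jog '0 0 0 0 0 0 0; 0 0 0 0 0 0 0;0 0 0 0 0 0 0'
python3 - <<'E'
from h import *
w=eyes.read_camera("wrist"); print(w["position"],w["orientation"])
m=blue(w,(200,30,360,175)); 
M=cv2.morphologyEx(m,cv2.MORPH_CLOSE,np.ones((9,9)))
D=cv2.distanceTransform(M,cv2.DIST_L2,5); _,r,_,p=cv2.minMaxLoc(D); print("dish",p,r)
i=w["image"]; wm=np.zeros(i.shape[:2],np.uint8); wm[50:85,222:262]=(i.min(2)>200)[50:85,222:262]; ys,xs=np.nonzero(wm); c=(xs.mean(),ys.mean()); print("cap",c,len(xs))
for z in (.207,.216): print(z,plane(w,*p,z))
print(plane(w,*c,.219))
o=status.get_obs();print(o["eef_pos"],o["tool_rot"],o["contact_force"])
E
```

```text
t: 2.85
eef_pos: [0.4411, 0.1488, 0.3062]
tool_rot: [0.0, 1.0, -0.001, -0.0]
contact_force: [0.2, 0.5, -0.4]
gripper_width: -0.003
[0.51785861 0.14932106 0.4485677 ] [-0.69835254  0.1057192  -0.1051161   0.70005556]
dish (303, 133) 36.959693908691406
cap (np.float64(231.92910447761193), np.float64(71.00746268656717)) 268
0.207 [0.49507169 0.16127624 0.207     ]
0.216 [0.49592065 0.16083083 0.216     ]
[0.53893184 0.20961564 0.219     ]
[0.44103865 0.14895114 0.30625314] [ 3.35670939e-05  9.99999355e-01 -1.13534481e-03 -1.76270195e-05] [-0.95372194 -0.93856303 -0.18290396]
```

```bash
python3 -m jog '0.018 -0.004 0.01 0 0 0 0; 0.036 -0.008 0.03 0 0 0 0;0.049 -0.0115 0.05 0 0 0 0; 0.052 -0.0115 0.065 0 0 0 0;0.052 -0.0115 0.075 0 0 0 0'; python3 -m jog '0 0 0.003 0 0 0 0;0 0 0.003 0 0 0 0';python3 - <<'E'
from h import *
for n in ("wrist","scene","top"):
    c=eyes.read_camera(n); cv2.imwrite(f"pics/{n}3.png",c["image"][:,:,::-1])
    if n!="wrist":
        u,v=(int(a) for a in proj(c,(.5,.17,.22))); a=c["image"][v-50:v+50,u-60:u+60,::-1]; cv2.imwrite(f"pics/{n}3.png",cv2.resize(a,None,fx=6,fy=6,interpolation=cv2.INTER_CUBIC))
E
```

```text
t: 3.4
eef_pos: [0.4924, 0.1605, 0.2298]
tool_rot: [0.0, 1.0, -0.001, -0.001]
contact_force: [-0.2, 0.1, -0.1]
gripper_width: 0.001
t: 3.6
eef_pos: [0.4923, 0.1608, 0.2283]
tool_rot: [0.0, 1.0, -0.001, -0.0]
contact_force: [0.1, -0.4, -0.2]
gripper_width: 0.001
```

View pics/wrist3.png

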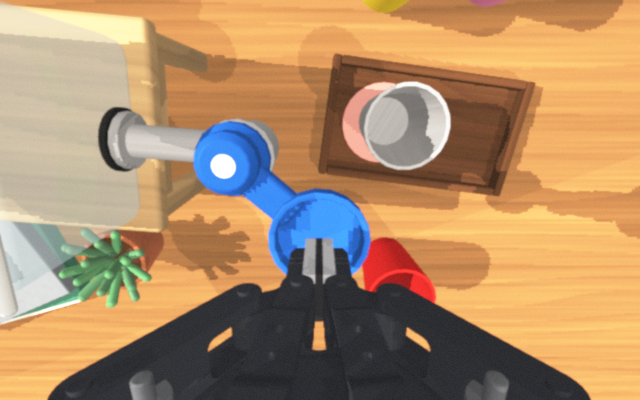

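View pics/scene3.png

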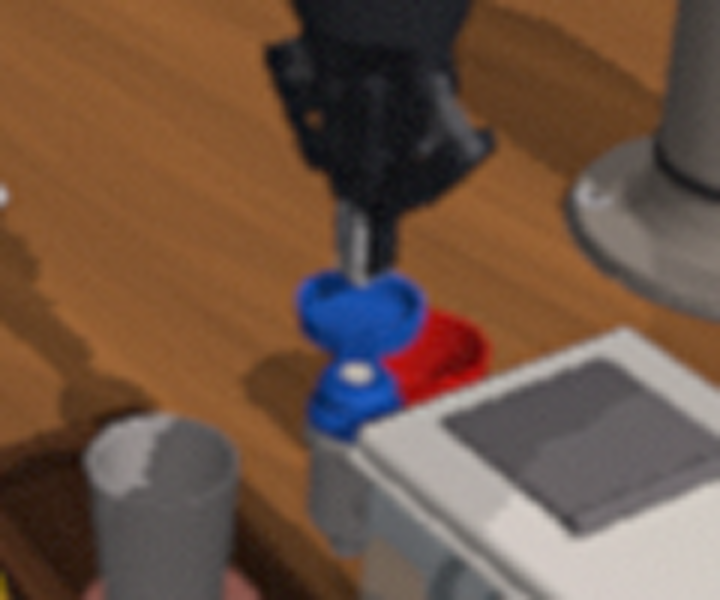

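View pics/top3.png

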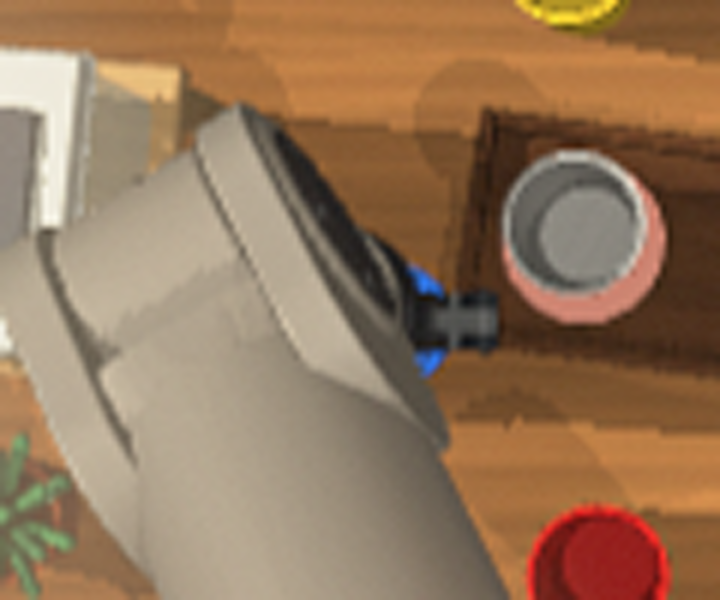

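The tips stand over the dish: wrist tip at (319,240), dish centre at (319,233). Descending.

```bash
python3 -m jog '0 0 0.007 0 0 0 0;0 0 0.014 0 0 0 0;0 0 0.018 0 0 0 0;0 0 0.019 0 0 0 0'; python3 -m jog '0 0 0.002 0 0 0 0;0 0 0.003 0 0 0 0;0 0 0.003 0 0 0 0'
```

```text
t: 4.15
eef_pos: [0.4924, 0.1607, 0.2084]
tool_rot: [0.0, 1.0, -0.001, -0.001]
contact_force: [-0.4, 0.1, 0.3]
gripper_width: -0.002
t: 4.45
eef_pos: [0.4929, 0.161, 0.2066]
tool_rot: [0.0, 1.0, -0.001, 0.0]
contact_force: [-2.6, -0.7, 2.4]
gripper_width: 0.004
```

```bash
python3 -m jog '0 0 0.001 0 0 0 0;0 0 0.002 0 0 0 0;0 0 0.002 0 0 0 0'; python3 -m jog '0 0 0.001 0 0 0 0;0 0 0.002 0 0 0 0;0 0 0.002 0 0 0 0'
```

```text
t: 4.75
eef_pos: [0.4928, 0.1609, 0.2054]
tool_rot: [0.0, 1.0, -0.001, 0.0]
contact_force: [-5.9, -2.5, 11.8]
gripper_width: 0.003
t: 5.05
eef_pos: [0.4927, 0.1609, 0.2043]
tool_rot: [0.0, 1.0, -0.001, 0.0]
contact_force: [-9.2, -3.9, 20.3]
gripper_width: 0.001
```

```bash
python3 -m jog '-0.0009 -0.0009 -0.0007 0 0 0 0;-0.0018 -0.0018 -0.0005 0 0 0 0;-0.0027 -0.0028 -0.0003 0 0 0 0;-0.0036 -0.0037 -0.0001 0 0 0 0;-0.0045 -0.0046 0 0 0 0 0'
```

```text
t: 5.55
eef_pos: [0.4909, 0.1629, 0.2045]
tool_rot: [0.001, 1.0, -0.002, 0.002]
contact_force: [0.5, -9.3, 16.2]
gripper_width: -0.0
```

```bash
python3 -m jog '-0.0008 -0.001 0.0001 0 0 0 0;-0.0016 -0.0021 0.0003 0 0 0 0;-0.0025 -0.0031 0.0004 0 0 0 0;-0.0033 -0.0042 0.0006 0 0 0 0;-0.0041 -0.0052 0.0007 0 0 0 0'
```

```text
t: 6.05
eef_pos: [0.487, 0.1684, 0.2038]
tool_rot: [0.001, 1.0, -0.002, 0.003]
contact_force: [0.8, -8.2, 15.2]
gripper_width: -0.003
```

Tracking at about 15 N of press; continuing.

```bash
python3 -m jog '-0.0007 -0.0011 0.0003 0 0 0 0;-0.0014 -0.0022 0.0005 0 0 0 0;-0.0021 -0.0032 0.0007 0 0 0 0;-0.0028 -0.0043 0.0009 0 0 0 0;-0.0035 -0.0054 0.001 0 0 0 0'
```

```text
t: 6.55
eef_pos: [0.4835, 0.1741, 0.2028]
tool_rot: [0.001, 1.0, -0.002, 0.003]
contact_force: [-0.1, -8.3, 14.0]
gripper_width: -0.001
```

```bash
python3 -m jog '-0.0006 -0.0012 0.0002 0 0 0 0;-0.0012 -0.0023 0.0004 0 0 0 0;-0.0018 -0.0035 0.0006 0 0 0 0;-0.0024 -0.0046 0.0008 0 0 0 0;-0.003 -0.0058 0.001 0 0 0 0'
```

```text
t: 7.05
eef_pos: [0.4804, 0.1801, 0.2018]
tool_rot: [0.001, 1.0, -0.002, 0.003]
contact_force: [0.2, -7.8, 15.1]
gripper_width: -0.004
```

```bash
python3 -m jog '-0.0005 -0.0012 0.0003 0 0 0 0;-0.001 -0.0024 0.0005 0 0 0 0;-0.0014 -0.0037 0.0008 0 0 0 0;-0.0019 -0.0049 0.001 0 0 0 0;-0.0024 -0.0061 0.0012 0 0 0 0'
```

```text
t: 7.55
eef_pos: [0.4778, 0.1864, 0.2007]
tool_rot: [0.001, 1.0, -0.002, 0.002]
contact_force: [-0.3, -7.3, 15.5]
gripper_width: -0.003
```

```bash
python3 -m jog '-0.0003 -0.0012 0.0002 0 0 0 0;-0.0007 -0.0025 0.0004 0 0 0 0;-0.001 -0.0037 0.0006 0 0 0 0;-0.0014 -0.005 0.0008 0 0 0 0;-0.0017 -0.0062 0.001 0 0 0 0'
```

```text
t: 8.05
eef_pos: [0.476, 0.1927, 0.1996]
tool_rot: [0.001, 1.0, -0.002, 0.002]
contact_force: [-0.1, -7.4, 16.9]
gripper_width: -0.0
```

```bash
python3 -m jog '-0.0002 -0.0013 0.0002 0 0 0 0;-0.0004 -0.0026 0.0004 0 0 0 0;-0.0007 -0.0038 0.0005 0 0 0 0;-0.0009 -0.0051 0.0007 0 0 0 0;-0.0011 -0.0064 0.0008 0 0 0 0'
```

```text
t: 8.55
eef_pos: [0.4748, 0.199, 0.1987]
tool_rot: [0.001, 1.0, -0.002, 0.002]
contact_force: [-1.8, -8.3, 16.5]
gripper_width: 0.003
```

```bash
python3 -m jog '-0.0001 -0.0013 0.0001 0 0 0 0;-0.0002 -0.0026 0.0002 0 0 0 0;-0.0003 -0.0039 0.0003 0 0 0 0;-0.0004 -0.0053 0.0004 0 0 0 0;-0.0005 -0.0066 0.0004 0 0 0 0'
```

```text
t: 9.05
eef_pos: [0.4743, 0.2057, 0.1985]
tool_rot: [0.001, 1.0, -0.002, 0.002]
contact_force: [-0.5, -7.2, 17.1]
gripper_width: -0.002
```

```bash
python3 -m jog '0 -0.0011 0 0 0 0 0;0 -0.0022 0 0 0 0 0;0 -0.0033 0 0 0 0 0;0 -0.0044 0 0 0 0 0;0 -0.0055 0 0 0 0 0'
python3 - <<'E'
from h import *
w=eyes.read_camera("wrist"); cv2.imwrite("pics/w4.png",w["image"][:,:,::-1])
s=eyes.read_camera("scene")
u,v=(int(a) for a in proj(s,(.5,.2,.21))); a=s["image"][v-40:v+40,u-50:u+50,::-1]; cv2.imwrite("pics/s4.png",cv2.resize(a,None,fx=7,fy=7,interpolation=cv2.INTER_CUBIC))
E
```

```text
t: 9.55
eef_pos: [0.4744, 0.2112, 0.1985]
tool_rot: [0.001, 1.0, -0.002, 0.002]
contact_force: [-1.6, -7.7, 17.0]
gripper_width: 0.001
```

View pics/w4.png

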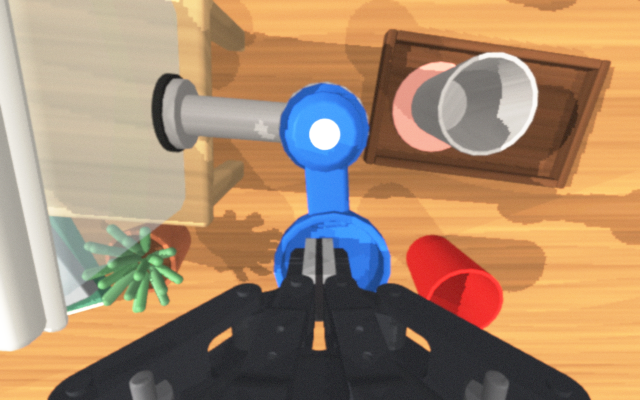

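View pics/s4.png

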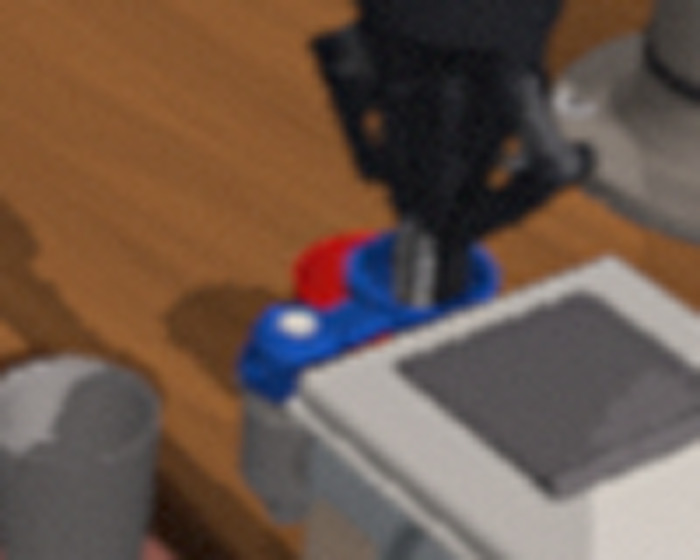

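```bash
python3 - <<'E'
from h import *
im=cv2.cvtColor(cv2.imread("pics/w4.png"),cv2.COLOR_BGR2RGB); w=eyes.read_camera("wrist"); print(np.abs(w["image"].astype(int)-im).mean()); w["image"]=im
m=blue(w,(260,80,400,300))
L=[];Rr=[]
for y in range(172,208,4):
    xs=np.nonzero(m[y])[0]; print(y,xs.min(),xs.max(),plane(w,xs.min(),y,.205)[:2].round(4),plane(w,xs.max(),y,.205)[:2].round(4))
    L.append((plane(w,xs.min(),y,.205)+plane(w,xs.max(),y,.205))/2)
L=np.array(L); p=np.polyfit(L[:,0],L[:,1],1); print("arm mid slope",p, "want",-.0836/.9965)
# dish rim bbox and hub
ys,xs=np.nonzero(m[215:300]); print("dish x",xs.min()+0,xs.max())
ys,xs=np.nonzero(m[80:150]); print("hub x",xs.min(),xs.max())
for q in ((332.5,255),): print(plane(w,*q,.210),plane(w,324,127,.210), plane(w,324,134,.213))
# pipe
h=cv2.cvtColor(im,cv2.COLOR_RGB2HSV)
E
python3 - <<'E'
import cv2
a=cv2.imread("pics/w4.png")[70:310,130:430]
cv2.imwrite("pics/w4c.png",cv2.resize(a,None,fx=2.5,fy=2.5,interpolation=cv2.INTER_CUBIC))
E
```

```text
2.223546875
172 306 346 [0.5208 0.2177] [0.5207 0.1994]
176 306 346 [0.5189 0.2177] [0.5188 0.1994]
180 306 347 [0.517  0.2177] [0.517  0.1989]
184 306 347 [0.5151 0.2177] [0.5151 0.1988]
188 307 347 [0.5132 0.2173] [0.5132 0.1988]
192 307 347 [0.5113 0.2173] [0.5112 0.1987]
196 308 347 [0.5093 0.2169] [0.5093 0.1987]
200 308 347 [0.5074 0.2169] [0.5073 0.1986]
204 309 347 [0.5054 0.2165] [0.5053 0.1986]
arm mid slope [0.06538752 0.17453316] want -0.08389362769693928
dish x 275 389
hub x 280 368
[0.4813704  0.20539107 0.21      ] [0.5411584  0.20958898 0.21      ] [0.5385393  0.20964081 0.213     ]
```

View pics/w4c.png

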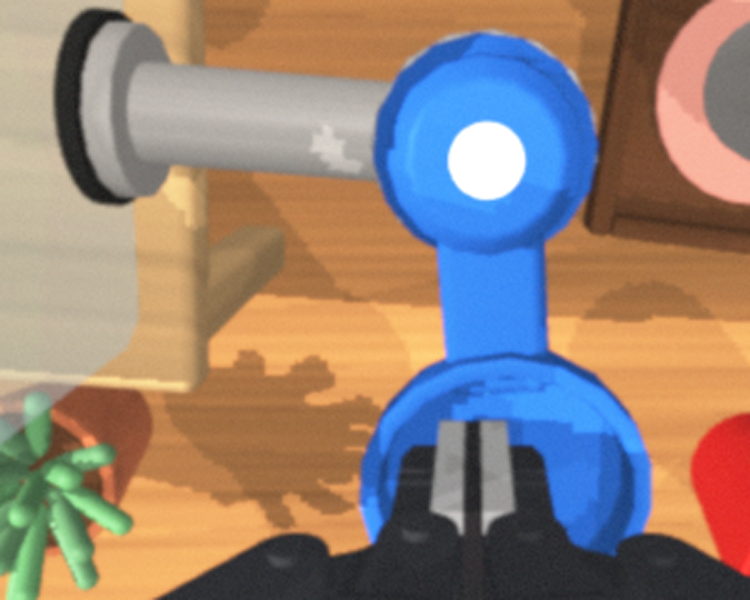

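```bash
python3 -m jog '0 -0.001 0 0 0 0 0;0 -0.002 0 0 0 0 0;0 -0.003 0 0 0 0 0;0 -0.004 0 0 0 0 0;0 -0.005 0 0 0 0 0'; python3 -m jog '0.0001 -0.001 0 0 0 0 0;0.0001 -0.002 0 0 0 0 0;0.0002 -0.003 0 0 0 0 0;0.0002 -0.004 0 0 0 0 0;0.0002 -0.0045 0 0 0 0 0'
cat > lev.py <<'E'
from h import *
import sys
w=eyes.read_camera("wrist"); im=w["image"]; cv2.imwrite(f"pics/{sys.argv[1]}.png",im[:,:,::-1])
a=proj(w,(.522,.21,.205)); b=proj(w,(.506,.21,.205))
m=blue(w,(0,0,640,400))
L=[]
for y in range(int(a[1]),int(b[1]),3):
    r=m[y]; c=int((a[0]+b[0])/2); x0=c
    while r[x0-1]: x0-=1
    x1=c
    while r[x1+1]: x1+=1
    L.append((plane(w,x0,y,.205)+plane(w,x1,y,.205))/2)
L=np.array(L); p=np.polyfit(L[:,0],L[:,1],1); print("lever deg",180+np.degrees(np.arctan(p[0])),"want 175.2", L[0],L[-1],status.get_obs()["eef_pos"])
E
python3 lev.py w5
```

```text
t: 10.2
eef_pos: [0.4747, 0.2162, 0.1986]
tool_rot: [0.001, 1.0, -0.002, 0.003]
contact_force: [-0.7, -7.8, 16.7]
gripper_width: 0.0
t: 10.7
eef_pos: [0.4752, 0.2207, 0.1986]
tool_rot: [0.001, 1.0, -0.002, 0.003]
contact_force: [0.6, -9.0, 16.9]
gripper_width: 0.001
lever deg 175.81248551363316 want 175.2 [0.52244814 0.21074417 0.205     ] [0.50664704 0.2118634  0.205     ] [0.47524743 0.2207808  0.198652  ]
```

View pics/w5.png

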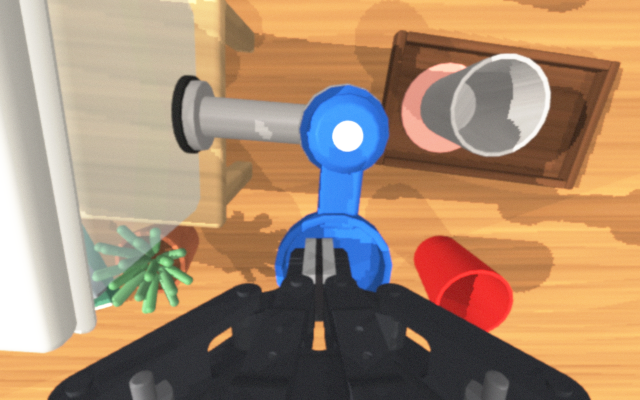

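```bash
python3 -c "
from h import *
w=eyes.read_camera('wrist')
a=plane(w,211,118,.18);b=plane(w,302,124.5,.18);print(np.degrees(np.arctan2((a-b)[1],(a-b)[0])),a,b)"
python3 -m jog '0 0.0008 -0.0015 0 0 0 0;0 0.0015 -0.003 0 0 0 0;0 0.002 -0.004 0 0 0 0;0 0.004 -0.008 0 0 0 0;0 0.004 -0.014 0 0 0 0'; python3 -m jog '0 0.0 -0.01 0 0 0 0;0 0 -0.03 0 0 0 0;0 0.0 -0.05 0 0 0 0;0 0 -0.06 0 0 0 0;0 0 -0.06 0 0 0 0'; python3 lev.py w6
python3 - <<'E'
from h import *
s=eyes.read_camera("scene")
u,v=(int(a) for a in proj(s,(.52,.2,.21))); a=s["image"][v-40:v+40,u-50:u+50,::-1]; cv2.imwrite("pics/s6.png",cv2.resize(a,None,fx=7,fy=7,interpolation=cv2.INTER_CUBIC))
E
```

```text
85.82208066064076 [0.54459066 0.27627411 0.18      ] [0.54118754 0.22968668 0.18      ]
t: 11.3
eef_pos: [0.4715, 0.2179, 0.2098]
tool_rot: [0.0, 1.0, -0.0, -0.001]
contact_force: [0.8, 0.5, 0.1]
gripper_width: 0.001
t: 11.8
eef_pos: [0.473, 0.2189, 0.2718]
tool_rot: [-0.001, 1.0, -0.001, 0.001]
contact_force: [0.1, 1.2, -0.5]
gripper_width: -0.001
lever deg 174.99504652632749 want 175.2 [0.52206166 0.21031837 0.205     ] [0.50751179 0.21153495 0.205     ] [0.47241418 0.2184501  0.27060131]
```

View pics/w6.png

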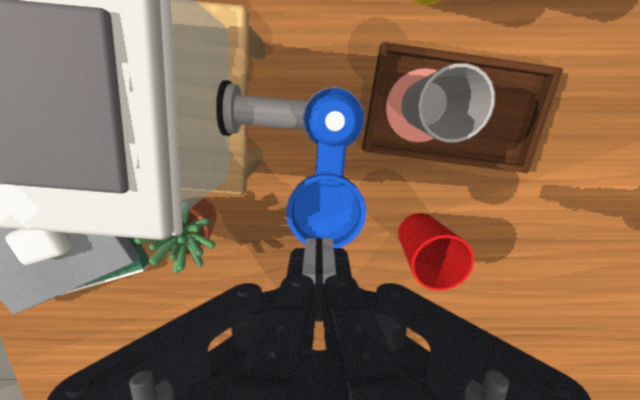

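View pics/s6.png

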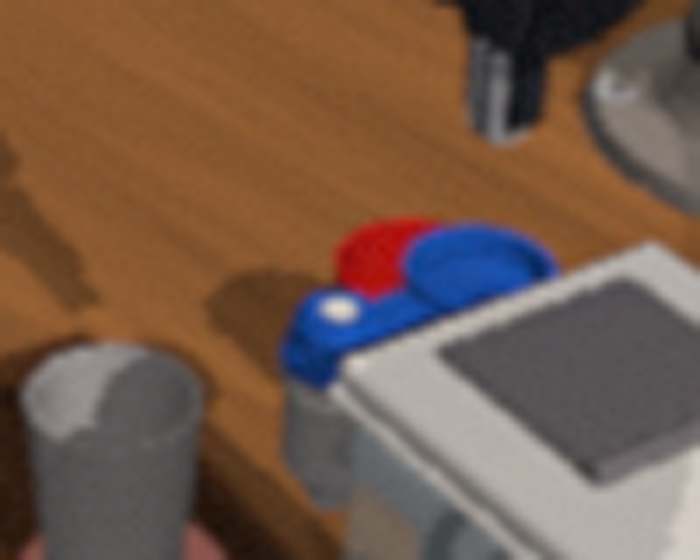

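Run:
```python
from h import *
t=eyes.read_camera("top"); w=eyes.read_camera("wrist")
for u,v in ((160,117),(140,345)): print("stand top",plane(t,190+u/4.4-.4,140+v/4.4-.4,.14))
print("w stand",plane(w,249,5,.14),plane(w,245,190,.14))
print("w legfeet?",plane(w,300,50,0))
print("w mouth",plane(w,457,102,.106),"cap",plane(w,335,121,.213),"coaster",plane(w,424,105,.011))
for p in ((383,43),(562,67),(529,171),(363,150)): print("tray",plane(w,*p,.022))
print(status.get_obs()["eef_pos"])
a=cv2.imread("pics/scene0.png")[240:390,340:490]; cv2.imwrite("pics/s0leg.png",cv2.resize(a,None,fx=4,fy=4,interpolation=cv2.INTER_CUBIC))
```

```text
stand top [0.61775725 0.27722418 0.14      ]
stand top [0.46415328 0.28848605 0.14      ]
w stand [0.62103001 0.27253883 0.14      ] [0.47088732 0.28649122 0.14      ]
w legfeet? [0.60978738 0.24088041 0.        ]
w mouth [0.54859006 0.08561357 0.106     ] cap [0.53718743 0.20801861 0.213     ] coaster [0.54497322 0.08533904 0.011     ]
tray [0.6138672  0.14348123 0.022     ]
tray [ 0.58805387 -0.07007979  0.022     ]
tray [ 0.46242878 -0.05656175  0.022     ]
tray [0.49004883 0.16139395 0.022     ]
[0.47173185 0.21792588 0.26916592]
```

View pics/s0leg.png

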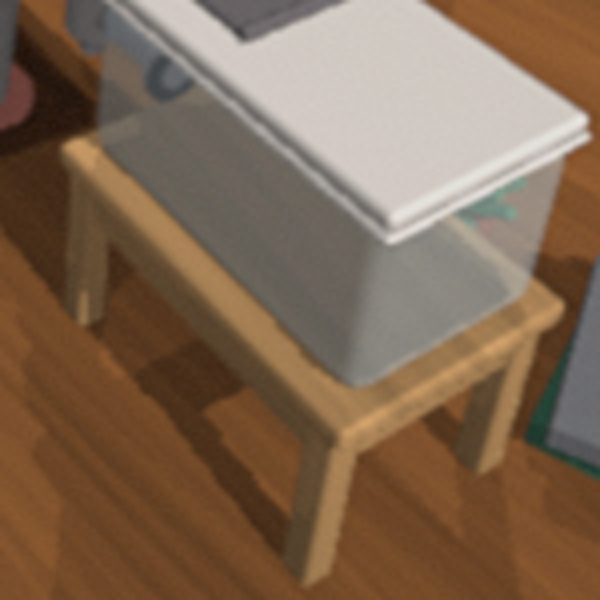

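```bash
python3 -m jog '0.005 0.025 0 0 0 0 0;0.013 0.065 0 0 0 2 0;0.022 0.113 0 0 0 4 0;0.031 0.16 0 0 0 6 0.02;0.04 0.205 0 0 0 7.1 0.04'; python3 -m jog '0.005 0.035 0.02 0 0 0 0.04;0.01 0.06 0.05 0 0 0 0.04;0.0115 0.072 0.09 0 0 0 0.04;0.0115 0.072 0.13 0 0 0 0.04;0.0115 0.072 0.15 0 0 0 0.04'
python3 - <<'E'
from h import *
w=eyes.read_camera("wrist"); cv2.imwrite("pics/w7.png",w["image"][:,:,::-1]); o=status.get_obs(); print(o["eef_pos"],o["tool_rot"],o["gripper_width"])
E
```

```text
t: 12.5
eef_pos: [0.5116, 0.0111, 0.2694]
tool_rot: [0.0, 0.998, -0.063, -0.001]
contact_force: [1.4, -0.6, 0.0]
gripper_width: 0.337
t: 13.0
eef_pos: [0.5116, -0.0603, 0.1162]
tool_rot: [0.0, 0.998, -0.063, -0.003]
contact_force: [-0.3, -0.2, -0.1]
gripper_width: 0.468
[ 0.51045529 -0.05985803  0.11427406] [-8.28377709e-05  9.98021741e-01 -6.26970870e-02 -4.65551184e-03] 0.4668951343661239
```

View pics/w7.png

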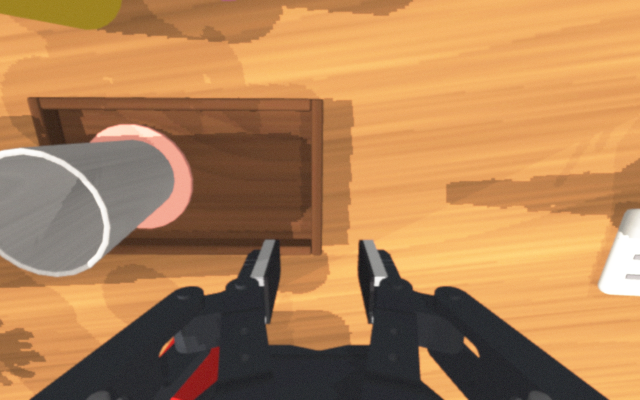

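```bash
python3 -m jog '0.008 0 0.02 0 0 0 0.03;0.014 0 0.045 0 0 0 0.03;0.014 0 0.07 0 0 0 0.03;0.014 0 0.085 0 0 0 0.03;0.014 0 0.092 0 0 0 0.03'
python3 - <<'E'
from h import *
w=eyes.read_camera("wrist"); cv2.imwrite("pics/w8.png",w["image"][:,:,::-1]); o=status.get_obs(); print(o["eef_pos"],o["tool_rot"],o["gripper_width"])
E
```

```text
t: 13.55
eef_pos: [0.5274, -0.0612, 0.0269]
tool_rot: [-0.0, 0.998, -0.062, -0.001]
contact_force: [-0.5, -0.1, 0.1]
gripper_width: 0.351
[ 0.52735708 -0.0612026   0.02664703] [-2.77344770e-05  9.98052324e-01 -6.23674396e-02 -1.36421324e-03] 0.3495828337814826
```

View pics/w8.png

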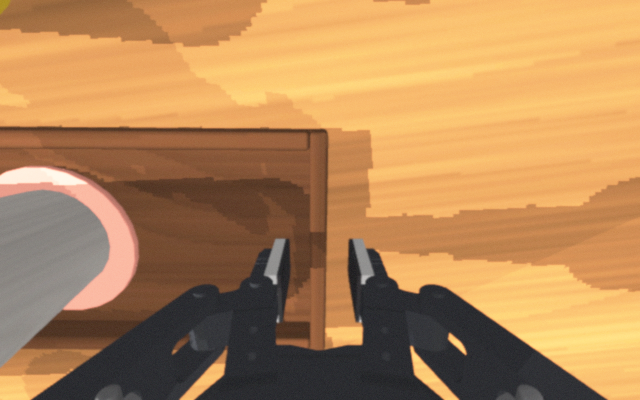

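```bash
python3 -m jog '0 0 0.006 0 0 0 0.03;0 0 0.011 0 0 0 0.03;0 0 0.0125 0 0 0 0.03;0 0 0.0125 0 0 0 0.02;0 0 0.0125 0 0 0 0.016' 25; python3 -m jog '0 0 0 0 0 0 0.012;0 0 0 0 0 0 0.008;0 0 0 0 0 0 0.004;0 0 0 0 0 0 0.002;0 0 0 0 0 0 0.002' 25
```

```text
t: 14.1
eef_pos: [0.5286, -0.0614, 0.0161]
tool_rot: [0.0, 0.998, -0.063, 0.0]
contact_force: [0.6, 0.4, -0.3]
gripper_width: 0.187
t: 14.6
eef_pos: [0.5287, -0.0613, 0.0161]
tool_rot: [-0.0, 0.998, -0.063, 0.0]
contact_force: [-1.0, 0.7, 6.9]
gripper_width: 0.096
```

```bash
python3 -m jog '0 0 -0.0005 0 0 0 0.002;-0.0004 -0.0025 -0.001 0 0 -0.05 0.002;-0.0012 -0.007 -0.001 0 0 -0.15 0.002;-0.002 -0.012 -0.001 0 0 -0.25 0.002;-0.003 -0.018 -0.001 0 0 -0.36 0.002'
python3 - <<'E'
from h import *
w=eyes.read_camera("wrist"); cv2.imwrite("pics/w9.png",w["image"][:,:,::-1])
t=eyes.read_camera("top"); a=t["image"][140:270,190:370,::-1]; cv2.imwrite("pics/t9.png",cv2.resize(a,None,fx=4.4,fy=4.4,interpolation=cv2.INTER_CUBIC))
E
```

```text
t: 15.1
eef_pos: [0.5274, -0.0428, 0.0165]
tool_rot: [0.0, 0.998, -0.059, -0.0]
contact_force: [0.2, -1.3, -2.0]
gripper_width: 0.098
```

View pics/t9.png

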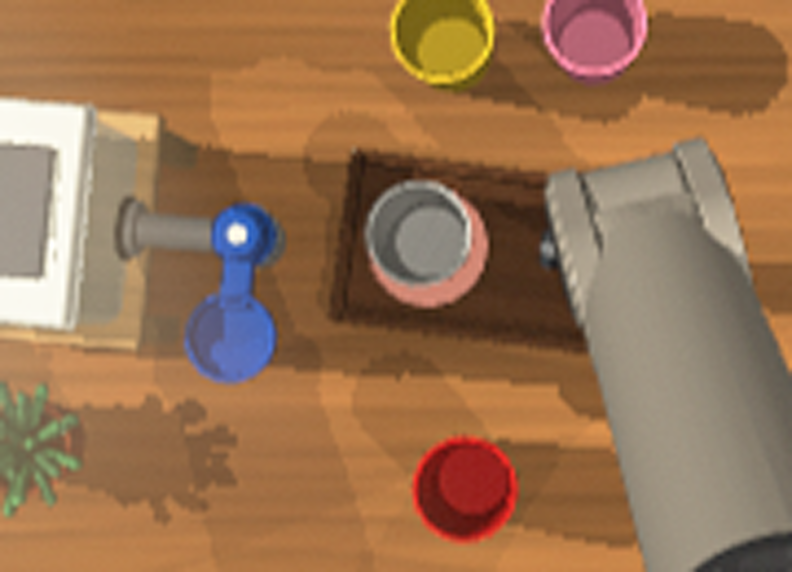

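```bash
python3 -m jog '-0.001 -0.0065 0.0004 0 0 -0.15 0.002;-0.002 -0.0135 0.0004 0 0 -0.3 0.002;-0.0031 -0.0205 0.0004 0 0 -0.45 0.002;-0.0043 -0.028 0.0004 0 0 -0.6 0.002;-0.0055 -0.0357 0.0004 0 0 -0.75 0.002'; python3 -m jog '-0.0012 -0.008 0 0 0 -0.15 0.002;-0.0024 -0.016 0 0 0 -0.3 0.002;-0.0036 -0.023 0 0 0 -0.45 0.002;-0.0046 -0.029 0 0 0 -0.6 0.002;-0.0052 -0.033 0 0 0 -0.75 0.002';python3 -m jog '0 0 0 0 0 0 0.002'
cat > look.py <<'E'
from h import *
import sys
n=sys.argv[1]
t=eyes.read_camera("top"); cv2.imwrite(f"pics/t{n}.png",cv2.resize(t["image"][140:240,190:300,::-1],None,fx=6,fy=6,interpolation=cv2.INTER_CUBIC))
s=eyes.read_camera("scene"); cv2.imwrite(f"pics/s{n}.png",cv2.resize(s["image"][190:290,310:410,::-1],None,fx=6,fy=6,interpolation=cv2.INTER_CUBIC))
w=eyes.read_camera("wrist"); cv2.imwrite(f"pics/w{n}.png",w["image"][:,:,::-1])
o=status.get_obs(); print(o["eef_pos"],o["contact_force"])
E
python3 look.py 10
```

```text
t: 15.7
eef_pos: [0.5263, -0.0063, 0.0163]
tool_rot: [0.0, 0.999, -0.053, -0.0]
contact_force: [0.9, -1.4, -2.0]
gripper_width: 0.096
t: 16.2
eef_pos: [0.5247, 0.0271, 0.0163]
tool_rot: [-0.0, 0.999, -0.046, -0.0]
contact_force: [1.2, -0.8, -2.3]
gripper_width: 0.092
t: 16.3
eef_pos: [0.5248, 0.0275, 0.0163]
tool_rot: [-0.0, 0.999, -0.046, 0.0]
contact_force: [-0.8, 1.3, -2.0]
gripper_width: 0.091
[0.52486134 0.02681885 0.01635914] [ 0.77354698  2.25676849 -2.84939472]
```

View pics/t10.png

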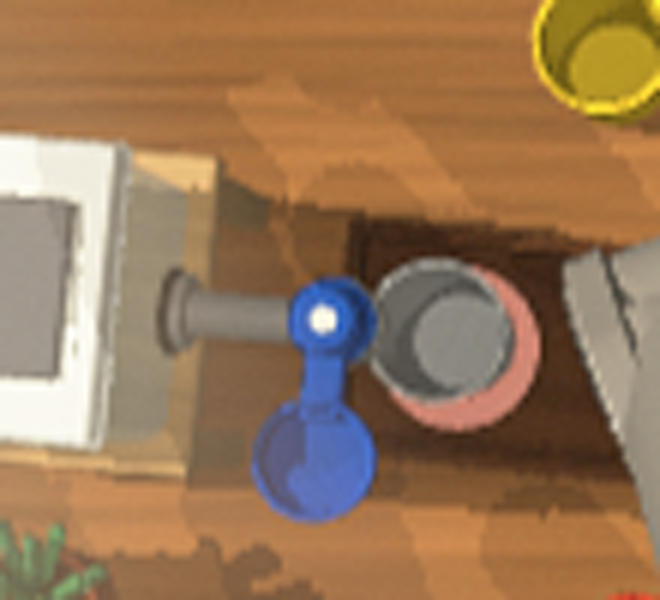

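View pics/s10.png

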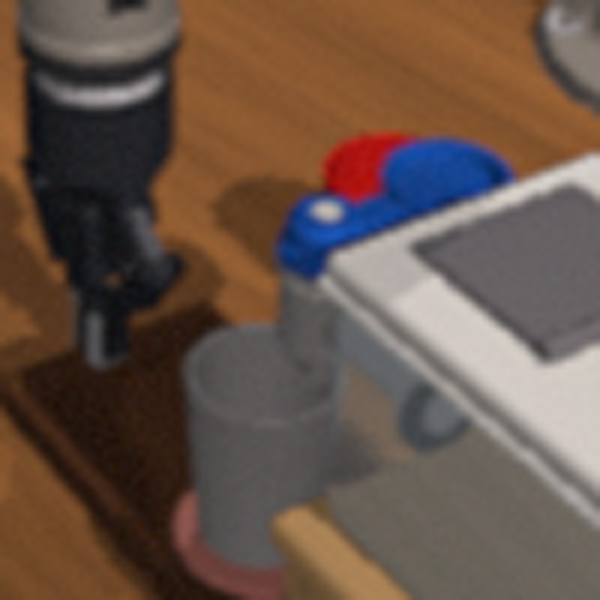

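View pics/w10.png

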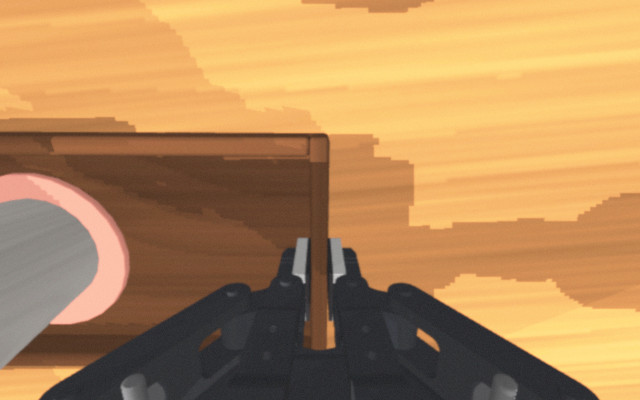

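Run:
```python
from h import *
t=eyes.read_camera("top"); s=eyes.read_camera("scene")
m=plane(t,190+444/6-.42,140+331/6-.42,.106); a=plane(t,190+323/6-.42,140+319/6-.42,.213); print("top",m,a,a-m)
ms=plane(s,310+262/6-.42,190+375/6-.42,.106); as_=plane(s,310+327/6-.42,190+212/6-.42,.213); print("scene",ms,as_,as_-ms)
print("cap tri",tri(t,(190+323/6-.42,140+319/6-.42),s,(310+327/6-.42,190+212/6-.42)))
# barrel front in scene vs top
h=.9
for v in ((.5355,.2075,.106),(.537,.2085,.106)): print(proj(t,v),proj(s,v))
```

```text
top [0.53516886 0.1699725  0.106     ] [0.53436047 0.20899233 0.213     ] [-0.0008084   0.03901983  0.107     ]
scene [0.54191598 0.17744954 0.106     ] [0.53759544 0.20956612 0.213     ] [-0.00432054  0.03211659  0.107     ]
cap tri (array([0.53526255, 0.20860688, 0.21154819]), np.float64(0.002123421884069144))
(np.float64(251.28132006307726), np.float64(194.60470765389817)) (np.float64(362.209461510562), np.float64(256.8952554984424))
(np.float64(250.95916241459634), np.float64(194.11235995898568)) (np.float64(362.02845653722096), np.float64(257.30111488271655))
```

```bash
python3 -m jog '-0.0004 -0.0035 0 0 0 0 0.002;-0.0012 -0.0095 0 0 0 0 0.002;-0.0021 -0.0165 0 0 0 0 0.002;-0.0029 -0.0225 0 0 0 0 0.002;-0.0036 -0.0275 0 0 0 0 0.002';python3 -m jog '0 0 0 0 0 0 0.002'
python3 look.py 11
```

```text
t: 17.05
eef_pos: [0.5236, 0.0549, 0.0163]
tool_rot: [-0.0, 0.999, -0.046, -0.0]
contact_force: [0.0, -1.5, -2.2]
gripper_width: 0.096
t: 17.15
eef_pos: [0.5238, 0.0557, 0.0164]
tool_rot: [-0.001, 0.999, -0.045, 0.0]
contact_force: [-0.4, 2.3, -2.0]
gripper_width: 0.091
[0.52382791 0.05477204 0.01636984] [ 0.00339419  1.15861387 -2.49004882]
```

View pics/t11.png

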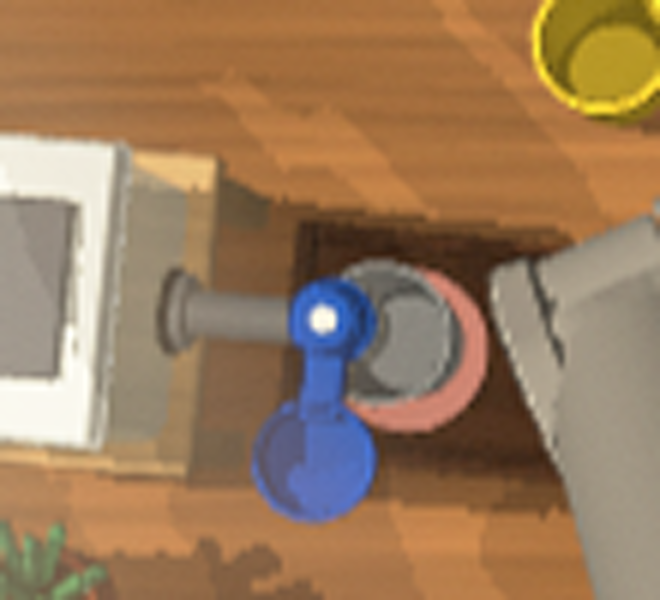

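View pics/s11.png

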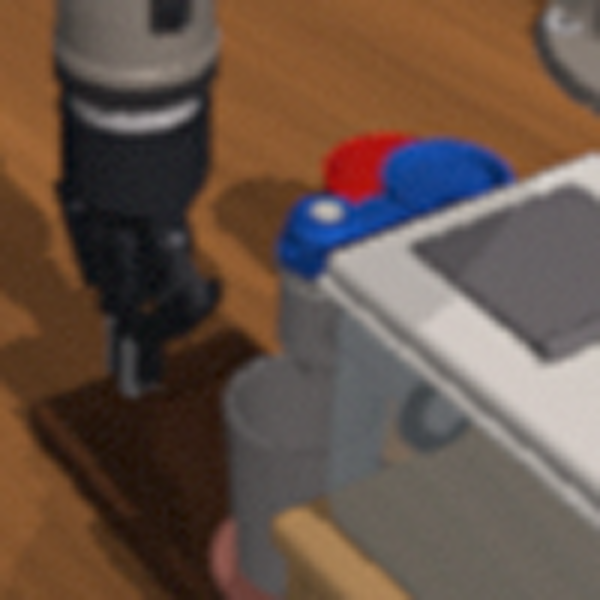

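View pics/w11.png

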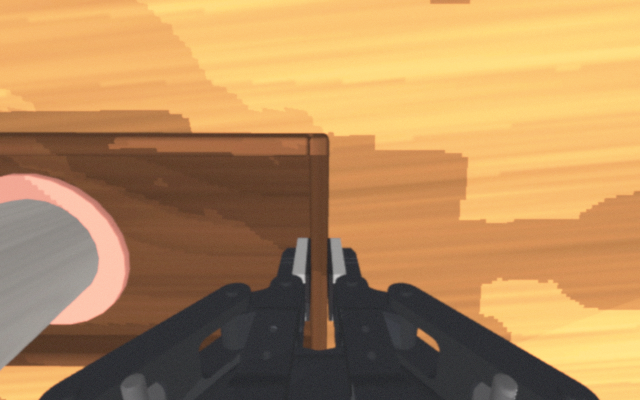

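Run:
```python
import cv2,numpy as np
a=cv2.imread("pics/w8.png")[150:330,0:160];b=cv2.imread("pics/w10.png")[150:330,0:160];c=cv2.imread("pics/w11.png")[150:330,0:160]
cv2.imwrite("pics/cmp.png",cv2.resize(np.hstack([a,b,c]),None,fx=1.6,fy=1.6,interpolation=cv2.INTER_CUBIC))
t0=cv2.imread("pics/top0.png")[165:225,275:335]
cv2.imwrite("pics/t0m.png",cv2.resize(t0,None,fx=9,fy=9,interpolation=cv2.INTER_CUBIC))
```

```text
(no output)
```

View pics/cmp.png

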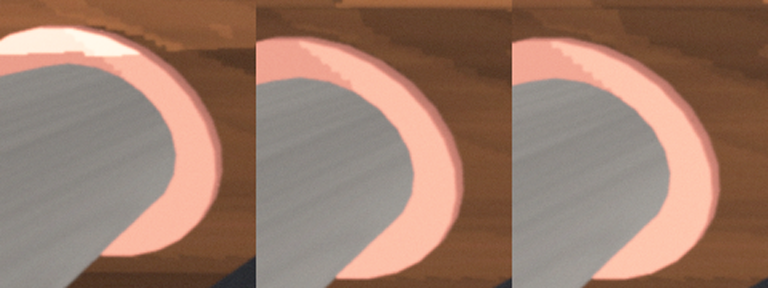

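View pics/t0m.png

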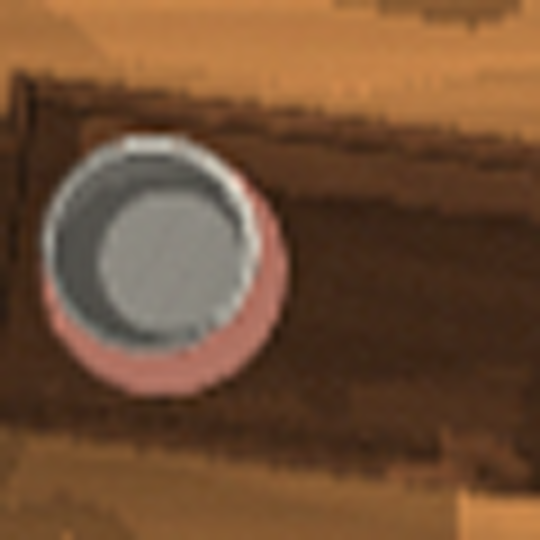

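```bash
cat > mouth.py <<'E'
from h import *
from scipy.optimize import least_squares
def mouth(t,im,u0,v0,angs,show=False):
    # radial edge grey->coloured (saturation) outward from guess, circle of fixed radius on z=.106
    f=cv2.cvtColor(im.astype(np.float32)/255,cv2.COLOR_RGB2HSV)[...,1]
    P=[]
    for a in np.radians(angs):
        r=np.arange(6,18,.1); x=(u0+r*np.cos(a)).astype(np.float32)[None]; y=(v0+r*np.sin(a)).astype(np.float32)[None]
        s=cv2.remap(f,x,y,cv2.INTER_LINEAR)[0]; k=np.nonzero(s>.27)[0]; k=k[r[k]>9]
        if len(k): P.append(plane(t,x[0,k[0]],y[0,k[0]],.106)[:2])
    P=np.array(P)
    sol=least_squares(lambda c:np.hypot(*(P-c[:2]).T)-c[2],[*plane(t,u0,v0,.106)[:2],.037],loss="soft_l1",f_scale=.001)
    c=sol.x; fx=least_squares(lambda q:np.hypot(*(P-q).T)-.037,c[:2],loss="soft_l1",f_scale=.001).x
    print("free",c.round(4),"fixed r",fx.round(4),"rms",np.sqrt(np.mean(sol.fun**2)),len(P)); return fx
if __name__=="__main__":
    t=eyes.read_camera("top"); cv2.imwrite("pics/top11.png",t["image"][:,:,::-1])
    i0=cv2.cvtColor(cv2.imread("pics/top0.png"),cv2.COLOR_BGR2RGB)
    A=list(range(-70,80,6))
    mouth(t,i0,291.4,191.6,list(range(0,360,8))); mouth(t,i0,291.4,191.6,A)
    mouth(t,t["image"],254.9,194.9,A)
    print(status.get_obs()["eef_pos"])
E
python3 mouth.py
```

```text
free [0.5446 0.0857 0.0369] fixed r [0.5446 0.0857] rms 0.00033691465612499793 45
free [0.5445 0.0858 0.037 ] fixed r [0.5445 0.0858] rms 0.0003618066759947719 25
free [0.5316 0.1928 0.0327] fixed r [0.5313 0.1984] rms 0.001372995541370792 25
[0.52379846 0.05452855 0.01635601]
```

```bash
python3 -m jog '-0.0002 -0.0013 0 0 0 0 0.002;-0.0006 -0.003 0 0 0 0 0.002;-0.001 -0.0048 0 0 0 0 0.002;-0.0014 -0.0063 0 0 0 0 0.002;-0.0014 -0.0063 0 0 0 0 0.002'; python3 -m jog '0 0 0.0004 0 0 0 0.006;0 0 0.0004 0 0 0 0.012;0 0 0 0 0 0 0.018;0 0 0 0 0 0 0.025;0 0 0 0 0 0 0.03'
```

```text
t: 17.85
eef_pos: [0.5228, 0.0607, 0.0163]
tool_rot: [-0.0, 0.999, -0.046, -0.0]
contact_force: [0.0, -0.3, -2.0]
gripper_width: 0.094
t: 18.35
eef_pos: [0.523, 0.0606, 0.0164]
tool_rot: [-0.0, 0.999, -0.046, 0.0]
contact_force: [-0.7, 0.6, 0.4]
gripper_width: 0.351
```

```bash
python3 -m jog '0 0 -0.01 0 0 0 0.03;0 0 -0.04 0 0 0 0.03;0 0 -0.09 0 0 0 0.02;0 0 -0.14 0 0 0 0;0 0 -0.19 0 0 0 0'; python3 -m jog '0 0 -0.04 0 0 -2 0;-0.01 -0.02 -0.08 0 0 -4 0;-0.025 -0.055 -0.1 0 0 -5.3 0;-0.045 -0.1 -0.11 0 0 -5.3 0;-0.065 -0.135 -0.11 0 0 -5.3 0'; python3 -m jog '0 -0.006 0 0 0 0 0;0 -0.006 0 0 0 0 0;0 -0.006 0 0 0 0 0;0 -0.006 0 0 0 0 0'
python3 - <<'E'
from h import *
w=eyes.read_camera("wrist"); cv2.imwrite("pics/w12.png",w["image"][:,:,::-1]); print(w["position"],status.get_obs()["eef_pos"],rot(w["orientation"]).apply([0,0,-1]))
E
```

```text
t: 18.85
eef_pos: [0.5224, 0.0604, 0.209]
tool_rot: [-0.0, 0.999, -0.046, 0.0]
contact_force: [1.1, -0.2, -0.4]
gripper_width: 0.003
t: 19.35
eef_pos: [0.4704, 0.2036, 0.3193]
tool_rot: [-0.001, 1.0, 0.0, 0.002]
contact_force: [1.1, -0.7, -0.8]
gripper_width: -0.002
t: 19.75
eef_pos: [0.4712, 0.205, 0.3162]
tool_rot: [0.0, 1.0, -0.001, -0.0]
contact_force: [0.1, -0.0, 0.3]
gripper_width: -0.002
[0.54798939 0.20569054 0.4584597 ] [0.47120886 0.20519246 0.31613601] [-0.29500004 -0.00106536 -0.95549665]
```

View pics/w12.png

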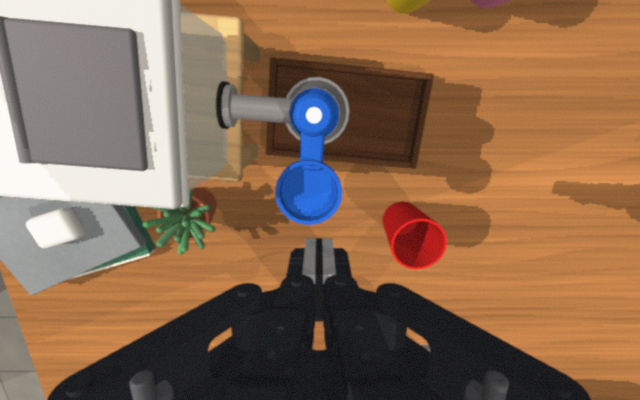

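Run:
```python
import cv2
a=cv2.imread("pics/w12.png")[60:160,250:380]
cv2.imwrite("pics/w12c.png",cv2.resize(a,None,fx=6,fy=6,interpolation=cv2.INTER_CUBIC))
```

```text
(no output)
```

View pics/w12c.png

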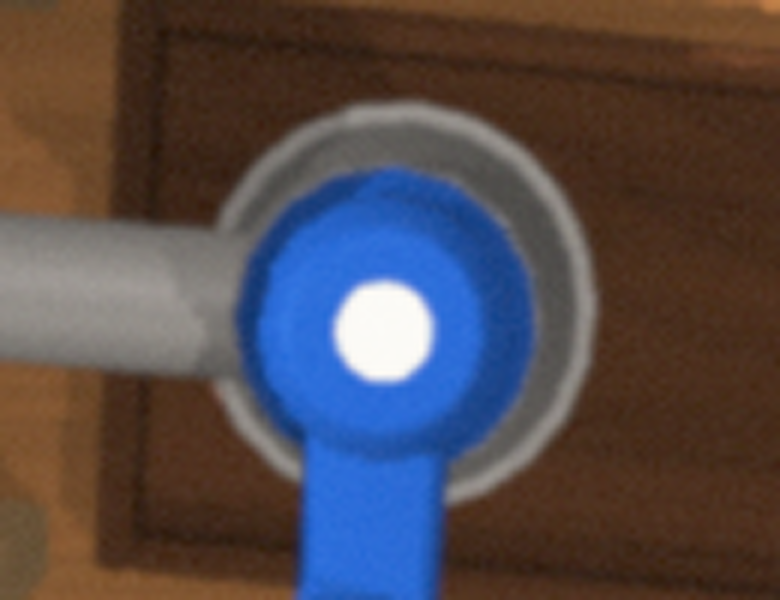

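Run:
```python
from h import *
w=eyes.read_camera("wrist"); g=lambda u,v,z:plane(w,250+(u+.5)/6-.5,60+(v+.5)/6-.5,z)[:2]
P=np.array([g(u,v,.106) for u,v in ((400,101),(470,116),(530,158),(575,225),(596,300),(583,380),(545,445),(490,488),(450,502),(345,113),(280,158),(232,213),(228,392),(258,440),(300,475))],np.float32)
from scipy.optimize import least_squares
s=least_squares(lambda c:np.hypot(*(P-c[:2]).T)-c[2],[.537,.2,.037]); print("mouth",s.x,np.abs(s.fun).max())
H=np.array([g(u,v,.194) for u,v in ((387,168),(238,310),(535,310),(265,225),(505,220),(285,420),(500,425))]); s2=least_squares(lambda c:np.hypot(*(H-c[:2]).T)-c[2],[.537,.2,.021]); print("skirt z.194",s2.x,np.abs(s2.fun).max())
for z in (.21,.213,.216): print("cap",z,g(385,331,z), "cap r",(np.linalg.norm(g(435,331,z)-g(334,331,z))/2))
```

```text
mouth [0.53789528 0.20734425 0.03590148] 0.0008425999685367017
skirt z.194 [0.53932807 0.20896145 0.02070238] 0.0006882533050681754
cap 0.21 [0.53859929 0.20927399] cap r 0.006628844968355807
cap 0.213 [0.53871245 0.20923232] cap r 0.006548799081379149
cap 0.216 [0.53882561 0.20919065] cap r 0.006468753194402478
```

```bash
python3 lev.py w13
python3 - <<'E'
from h import *
s=eyes.read_camera("scene"); cv2.imwrite("pics/s13.png",s["image"][:,:,::-1])
t=eyes.read_camera("top"); cv2.imwrite("pics/t13.png",t["image"][:,:,::-1]); o=status.get_obs(); print(o["t"],o["contact_force"])
E
```

```text
lever deg 173.05397922805776 want 175.2 [0.5223133  0.20993646 0.205     ] [0.50753887 0.21170858 0.205     ] [0.47104422 0.20569946 0.31615399]
20.0 [0.14249105 0.72355442 0.30986169]
```

View pics/s13.png

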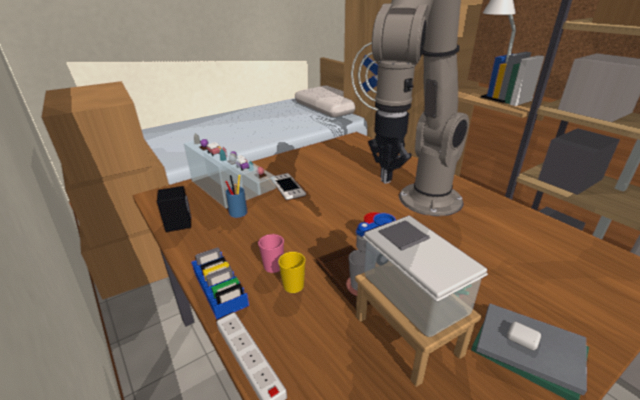

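View pics/t13.png

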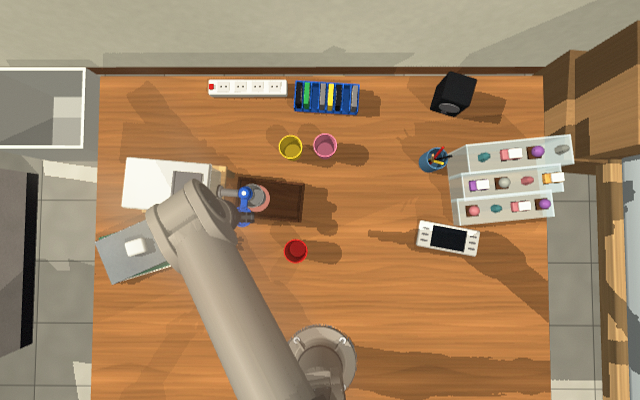

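Run:
```python
from h import *
w=eyes.read_camera("wrist"); m=cv2.morphologyEx(blue(w,(260,70,370,235)),cv2.MORPH_CLOSE,np.ones((7,7)))
M=(cv2.resize(m,None,fx=6,fy=6)>127).astype(np.uint8); D=cv2.distanceTransform(M,cv2.DIST_L2,5); _,r,_,p=cv2.minMaxLoc(D); p=((p[0]+.5)/6-.5,(p[1]+.5)/6-.5); print(p,r/6)
for z in (.201,.207,.21):
    d=plane(w,*p,z)[:2]
    for ax in ((.5393,.2090),(.5387,.2092)): v=d-ax; print(z,d,np.hypot(*v),np.degrees(np.arctan2(v[1],v[0])))
```

```text
(309.9166666666667, 191.41666666666666) 31.35607655843099
0.201 [0.47277664 0.2143001 ] 0.06673416342191922 175.44470901376644
0.201 [0.47277664 0.2143001 ] 0.06612034856837573 175.57617640520735
0.207 [0.47452075 0.21412727] 0.06498184094064388 175.47448379761155
0.207 [0.47452075 0.21412727] 0.0643681105027911 175.6098140156932
0.21 [0.47539281 0.21404085] 0.06410568655057966 175.48998160547137
0.21 [0.47539281 0.21404085] 0.0634920001340933 175.62732906036422
```

The lever reads 175.5° against a shut direction of 175.2°. The mouth is within about 2 mm of the tap axis and the arm is clear of everything. Handing in.

```bash
python3 -c "
from station import workorder
print(workorder.hand_in())"
```

```text
the job is handed in; nothing more can be done
None
```

I shut the tap first, then brought the tray over, and handed the job in at about 20 s of the 67 s allowed.

**Tap:** I pressed the shut fingertips into the blue dish with about 14–17 N while turning clockwise. It touched about 20 N for a moment before the turn began. The tips sank 6.0 mm and then stopped, and no white band shows below the lever's skirt in the scene view. The last check by the dish's centre put the lever at 175.5°, against 175.2° for square. A coarser fit to the lever's arm had read 173°, and I trusted the dish, since its baseline is longer.

**Tray:** I gripped the tray's far rim and slid it about 122 mm towards the dispenser, then let go. Seen from nearly straight above the tap, the steel tumbler's mouth is about 2 mm from the tap axis. An earlier top-view reading, taken before the last nudge, disagreed with the arm's own travel by 2–4 mm because the rim was shadowed. The tumbler had not shifted on its coaster while I slid the tray.

The other things on the desk look unmoved in the last top view. The gripper ended shut and clear above the dish, with about 0 N on it.

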